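Hook the cover of the finds box under its lip and lower it shut

TASK

Close the grey finds box with its own cover, the white panel with the blue handle: tilt the cover, hook its blue-striped edge under the box's blue lip, then lower the opposite edge until the cover lies flat in the box on its ledge, and let go. Leave the red-handled cover, which belongs to another box, where it is.

Things in the scene. Friction and masses are not known exactly. Their poses are not given: they have to be found in the camera images.
- finds_box: Open-topped grey box, 172 (x) x 142 (y) mm, fixed to the desk, sherds inside. Origin: centre of its underside, on the desk; z up. Its -x end, towards the robot (turned up to 17 degrees either way), carries a blue lip 6 mm thick, top 60 mm above the desk, that overhangs the recess by 26 mm. The other walls are 52 mm high, 8 mm thick. An inner ledge 36 mm above the desk carries the cover.
- box_seat (a point): Centre of the box's recess at ledge height, 36 mm above the desk; axes as the box's. Recess above the ledge: 156 (x) x 126 (y) mm. Ledge 26 mm wide at both x ends, 20 mm at the sides; walls rise 16 mm above it. Lip: free edge at x = -52 mm, underside 18 mm above the ledge. The hook edge of the seated cover lies at x = -78 to -62 mm.
- cover: The right cover: loose rigid white panel 140 (x) x 110 (y) x 6 mm, about 0.16 kg, flat on the desk beside the box. Origin: centre of its underside; z up. Blue upright handle rib, 14 mm thick (x), 60 mm long (y), from 6 to 40 mm above the underside, centred at x = +13 mm. A blue stripe marks its -x edge (hook edge), which points to the robot, turned up to 17 degrees either way.
- hook_edge (a point): Middle of the cover's blue-striped edge, on its underside, 70 mm from the cover's origin along -x.
- free_edge (a point): Middle of the cover's opposite, plain edge, on its underside, 70 mm from the cover's origin along +x.
- other_cover: Cover of another box, to be left alone: like the right one but 136 mm wide (y), too wide for this box, with a red handle and a red stripe. Loose; lies flat on the other side of the box. Origin: centre of its underside.
Things that resemble listed ones, but are neither listed nor needed, are in the scene too. There is more than one size of the finds_box; the job needs the larger.

How it is judged:
By the outcome, as a careful person would: the job done as asked, in the order asked, and still so for the second after the job is handed in, with the robot touching nothing.
It also fails if it takes over 40 s, if anything falls off the work surface, if the arm or the gripper's body presses on something with over 40 N, if the wrist force passes 120 N, or if a joint passes its speed limit or range.

ROBOT

A 6-joint arm with a two-finger parallel gripper is mounted at the origin on a cart in front of the work surface, level with it; the furniture and walls round the work are solid. World frame = base frame: x ahead of the robot, y to its left, z up, the work surface at z = 0. Lengths are in mm, angles in rad, forces in N, time in s.
With the tool pointing down it reaches from about 300 to 950 mm from the base axis. Payload 3.1 kg.
Tool frame: the origin (TCP) lies between the finger pads; the fingertips stand bot.finger_overhang ahead of it and the grasp point (between the pads) lies 8 mm behind it (bot.finger_overhang is the distance from the TCP to the fingertips, in mm); z points along the fingers, y is the direction in which the jaws open and shut (so a half turn about z gives the same grasp; the last joint's range is limited). The gripper opens to 85 mm and grips with 20 to 120 N. Pads are 22 mm wide; open, the fingers measure 114 mm over their backs; the gripper's body (76 mm by 85 mm) begins 54 mm behind the grasp point. The pads swing forward as they close: fully open they stand 13 mm farther back than shut.
Start: joints at [-1.333, 0.308, 1.634, -0, 1.2, -0.07], TCP at [189.325, -595.641, 242.272] pointing down, gripper open.
Joint ranges: [-3.06, 3.06], [-0.79, 1.96], [0.05, 2.63], [-1.19, 4.34], [0.05, 2.64], [-2.94, 2.94]. Speed limits (rad/s): [2.79, 2.79, 3.14, 3.14, 3.14, 3.14].

INTERFACE

Orientations are given as [roll, pitch, yaw] about the fixed x, y, z axes, in that order (R = Rz(yaw) Ry(pitch) Rx(roll)).
In Python, from workcell import bot, hand, kinematics, cams, finder gives the robot as it stands. Calls block until the motion is done:
- bot.move_pose(position, orientation): joint-space move of the TCP to a pose.
- bot.movel(position, rotation=None, feed=150, contact_N=None): straight line of the TCP; rotation=None keeps the orientation; feed is the mean speed in mm/s. With contact_N (N) it stops when the force on the tool has changed by that much, and returns True; else False.
- bot.goto_joints(angles): joint-space move.
- hand.set_gripper(opening): finger opening in mm; the grip force is fixed at half the most; returns when the fingers have stopped.
- bot.dwell(seconds).
- kinematics.ik(position, orientation): joint angles nearest the present ones, or None.
- cams.read_camera(name): name is "side" or "top"; returns (picture, depth): 420x560x3 uint8, red, green, blue; 420x560 float32, mm along the optical axis (not along the pixel's ray), 0 where there is no reading.
- cams.calibration(name): a dict with "camera_matrix" (3x3 intrinsics, pixels), "view" (4x4, takes a point from world to camera coordinates). Camera axes: x right, y up, looking along -z (the intrinsics and any distortion apply to the point x, -y, -z); pixel columns grow to the right and rows downward; lengths in mm; the calibration is good to about 2 mm. A picture is of the moment at which its call begins. calibration takes no time and is no camera call.
A pose or a line that the arm cannot do raises bot.PlanningError and nothing moves.
- bot.job_done(): hands the job in, once; it reports no verdict.
Trained networks look in the newest picture that a camera, given by its name, has taken for a name from the list of things; names that differ only in an ending like _2 or _b are one class to them, and where a whole thing is asked for, a point or a joint stands for the part that bears it (a point fixed in the world has none). Each returns a list of dicts, best first, with "conf" (0 to 1); they miss things now and then, are a little off and sometimes report something else, mostly with a low value. They report only what shows in the picture. A call takes as long as a camera call. They do not tell look-alikes from the thing itself.
- finder.find_in(camera, target): "position" ([column, row] as shares, 0 to 1, of the picture: columns of its width, rows of its height, amid what is visible of it).
- finder.cut_out(camera, target): "mask" (420x560 bool, what is visible of it) and "position" ([column, row] as shares, 0 to 1, of the picture: columns of its width, rows of its height, amid what is visible of it).
- finder.spot_point(camera, target): "position" ([column, row] as shares, 0 to 1, of the picture: columns of its width, rows of its height: a listed point, or the origin of a listed thing).
Readings, each from a call of its own:
- bot.read_clock(): time.
- bot.read_q(): joint angles.
- bot.read_qvel(): joint speeds.
- bot.read_effort(): joint torques, N m.
- bot.read_eef_pos(): TCP position.
- bot.read_orientation(): TCP orientation.
- bot.read_wrist_force(): force on the tool from outside, world axes, zero at the start.
- bot.read_moment(): the same for the moment, N m.
- bot.read_finger_gap(): finger opening in mm.
Only numpy, scipy, OpenCV 4.12 (cv2) and the standard library are available. Lean on these libraries where they do the work, as an engineer would, in place of code of your own. Each camera call takes 0.05 s, during which the arm holds its last target.

## Working session

There is one attempt and no reset: what is moved stays moved. The work goes in short steps, each a Python script; the robot and the scene stay as the last script left them, time stands still between calls to the robot, and variables do not carry over. Pictures are saved under pics/ and viewed, and the job is handed in when it is done.

```bash
ls; mkdir -p pics; python3 - <<'E'
from workcell import bot, hand, kinematics, cams, finder
import cv2, numpy as np
for n in ["side","top"]:
    p,d=cams.read_camera(n)
    cv2.imwrite(f"pics/{n}0.png",p[:,:,::-1]); np.save(f"pics/{n}0d.npy",d)
    c=cams.calibration(n); print(n,{k:np.round(v,3).tolist() if not isinstance(v,(str,dict)) else v for k,v in c.items()})
    for t in ["finds_box","box_seat","cover","hook_edge","free_edge","other_cover"]:
        r=finder.spot_point(n,t); print(t,[(np.round([x["position"][0]*560,x["position"][1]*420],1).tolist(),round(x["conf"],2)) for x in r])
print(bot.finger_overhang,bot.read_clock(),bot.read_eef_pos(),bot.read_orientation(),bot.read_finger_gap())
E
```

```text
pics
side {'camera_matrix': [[512.575, 0.0, 275.548], [0.0, 512.575, 217.632], [0.0, 0.0, 1.0]], 'view': [[0.237, -0.971, 0.022, -138.288], [0.489, 0.139, 0.861, -303.45], [-0.84, -0.193, 0.507, -873.559], [0.0, 0.0, 0.0, 1.0]]}
finds_box [([241.1, 225.7], 0.8), ([419.3, 260.1], 0.66)]
box_seat [([236.3, 217.6], 0.89), ([424.2, 249.5], 0.61)]
cover [([147.9, 229.4], 0.55), ([335.8, 254.7], 0.31)]
hook_edge [([132.6, 241.7], 0.6)]
free_edge []
other_cover [([336.7, 258.7], 0.92)]
top {'camera_matrix': [[388.512, 0.0, 285.993], [0.0, 388.512, 208.574], [0.0, 0.0, 1.0]], 'view': [[0.012, -1.0, -0.001, -14.139], [0.99, 0.012, 0.141, -496.967], [-0.141, -0.002, 0.99, -992.901], [0.0, 0.0, 0.0, 1.0]]}
finds_box [([251.7, 196.9], 0.93), ([423.7, 202.8], 0.91)]
box_seat [([424.9, 199.9], 0.93), ([251.9, 192.7], 0.71), ([165.4, 195.2], 0.3)]
cover [([167.4, 218.1], 0.84)]
hook_edge [([164.4, 245.7], 0.83)]
free_edge [([169.0, 196.1], 0.76), ([249.1, 193.7], 0.51)]
other_cover [([348.4, 217.1], 0.7)]
11.0 0.7 [ 189.36711077 -595.66009629  242.31440654] [ 3.14150387e+00 -2.90157384e-05  3.07811641e-01] 85.37405953013321
```

View pics/side0.png

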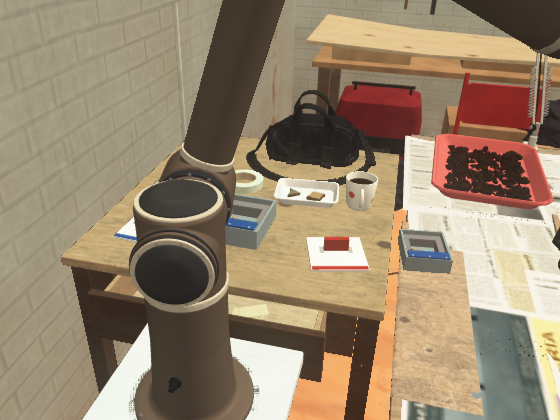

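View pics/top0.png

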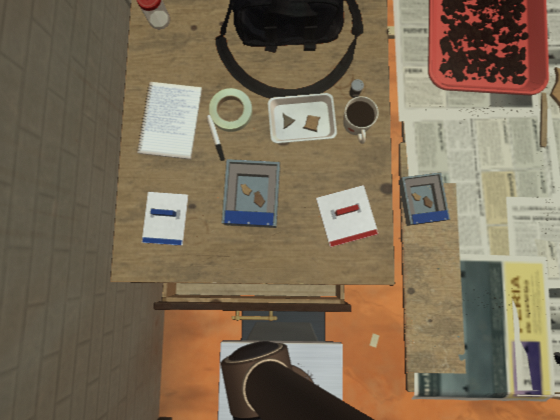

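The top view shows the blue-handled cover at about (165,218), the larger box at (251,195), and the red-handled cover at (348,216). The small look-alike box sits off the desk at (425,200). In the side view the arm hides the blue cover and part of the box, so I'll measure from the top camera.

```bash
cat > h.py <<'E'
import numpy as np, cv2
def ray(c,u,v,z):
    K=np.array(c["camera_matrix"]);V=np.array(c["view"]);R=V[:3,:3];t=V[:3,3]
    d=np.stack([(np.asarray(u,float)-K[0,2])/K[0,0],-(np.asarray(v,float)-K[1,2])/K[1,1],-np.ones_like(np.asarray(u,float))],-1)@R
    o=-R.T@t
    s=(z-o[2])/d[...,2]
    return o+s[...,None]*d
def proj(c,P):
    K=np.array(c["camera_matrix"]);V=np.array(c["view"])
    p=np.asarray(P,float)@V[:3,:3].T+V[:3,3]; p=p*[1,-1,-1]; q=p@K.T
    return q[...,:2]/q[...,2:]
def ortho(c,img,x0,x1,y0,y1,z,s=2):
    # rows: x decreasing; cols: y decreasing
    xs=np.arange(x1,x0,-1/s);ys=np.arange(y1,y0,-1/s)
    X,Y=np.meshgrid(xs,ys,indexing='ij')
    q=proj(c,np.stack([X,Y,np.full_like(X,z)],-1)).astype(np.float32)
    return cv2.remap(img,q[...,0],q[...,1],cv2.INTER_LINEAR)
E
python3 - <<'E'
from workcell import cams
import cv2,numpy as np
from h import *
c=cams.calibration("top"); im=cv2.imread("pics/top0.png"); d=np.load("pics/top0d.npy")
print(ray(c,np.array([165.,251,348]),np.array([218.,195,216]),0.))
# depth check
V=np.array(c["view"]);K=np.array(c["camera_matrix"])
def pt(u,v):
    z=d[v,u]; p=np.array([(u-K[0,2])/K[0,0]*z,-(v-K[1,2])/K[1,1]*z,-z]); return np.round(V[:3,:3].T@(p-V[:3,3]),1)
for n,u,v in [("cover panel",155,230),("panel2",175,202),("desk",200,235),("handle",165,212),("lip",251,218),("farwall",251,162),("leftwall",226,190),("rightwall",277,190),("ledge",251,173),("red",340,230),("wallL",100,200),("wall",60,200)]: print(n,d[v,u],pt(u,v))
a=ortho(c,im,400,650,200,420,6,2); b=ortho(c,im,400,650,0,200,52,2)
h=min(a.shape[0],b.shape[0]); cv2.imwrite("pics/ortho0.png",np.hstack([a[:h],b[:h]])[:600,:800] if a.shape[1]+b.shape[1]<=800 else cv2.resize(np.hstack([a,b]),(800,int(600*500/600)))) ; print(a.shape,b.shape)
E
```

```text
[[ 472.25452352  321.73408089    0.        ]
 [ 538.73270948   88.5790546     0.        ]
 [ 483.65188965 -177.70697971    0.        ]]
cover panel 1048.7219 [438.5 344.7   7. ]
panel2 1063.094 [516.2 295.7   3.5]
desk 1051.8147 [426.8 223.8   1.9]
handle 1024.4114 [483.8 310.6  38. ]
lip 1002.5964 [468.3  81.7  57.2]
farwall 1028.4065 [618.1  85.8  52.6]
leftwall 1015.4648 [541.5 149.1  54.8]
rightwall 1019.17053 [543.8  15.9  51.1]
ledge 1041.3895 [592.2  86.7  35.8]
red 1053.2499 [ 444.9 -155.3    2.2]
wallL 1150.7269 [533.  543.2 -82.1]
wall 947.6674 [499.9 543.  118.3]
(500, 440, 3) (500, 400, 3)
```

View pics/ortho0.png

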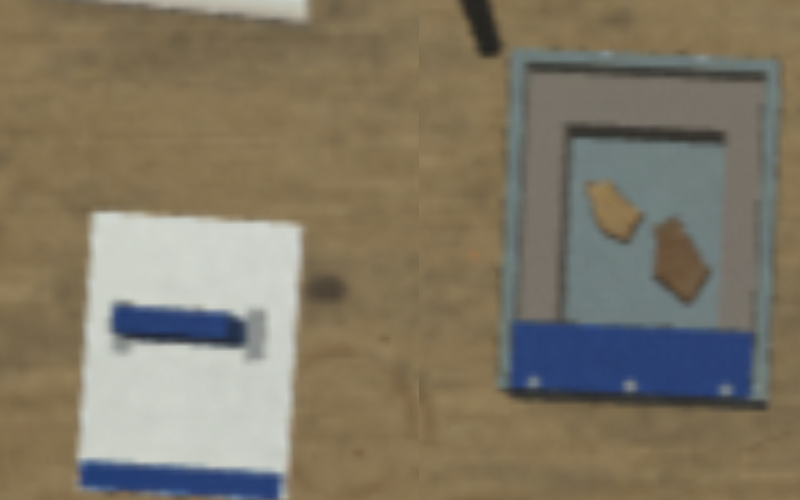

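```bash
python3 - <<'E'
from workcell import cams
import cv2,numpy as np
from h import *
c=cams.calibration("top"); im=cv2.imread("pics/top0.png")
S=4
def rectinfo(mask,x1,y1):
    n,l,st,ce=cv2.connectedComponentsWithStats(mask.astype(np.uint8)); i=1+np.argmax(st[1:,4])
    m=(l==i).astype(np.uint8); m=cv2.morphologyEx(m,cv2.MORPH_CLOSE,np.ones((41,41))); 
    cs,_=cv2.findContours(m,cv2.RETR_EXTERNAL,cv2.CHAIN_APPROX_NONE); r=cv2.minAreaRect(max(cs,key=cv2.contourArea))
    bp=cv2.boxPoints(r); w=np.c_[x1-bp[:,1]/S,y1-bp[:,0]/S]
    mo=cv2.moments(m,True); cen=(x1-mo['m01']/mo['m00']/S, y1-mo['m10']/mo['m00']/S)
    ang=.5*np.arctan2(2*mo['mu11'],mo['mu20']-mo['mu02'])
    return r[1][0]/S,r[1][1]/S,np.round(w,1).tolist(),np.round(w.mean(0),1),"centroid",np.round(cen,1),"area-based",mo['m00']/S/S,np.degrees(ang)-90,r[2]
a=ortho(c,im,370,560,200,420,6,S); hsv=cv2.cvtColor(a,cv2.COLOR_BGR2HSV)
white=(hsv[...,1]<45)&(hsv[...,2]>130); blue=(hsv[...,0]>100)&(hsv[...,0]<130)&(hsv[...,1]>110)
print(rectinfo(white|blue,560,420))
# handle blue at z=40
a2=ortho(c,im,440,560,240,400,40,S); hsv=cv2.cvtColor(a2,cv2.COLOR_BGR2HSV)
print("handle",rectinfo((hsv[...,0]>100)&(hsv[...,0]<130)&(hsv[...,1]>110)&(hsv[...,2]>60),560,400))
b=ortho(c,im,400,650,-20,200,52,S); hsv=cv2.cvtColor(b,cv2.COLOR_BGR2HSV)
m=((hsv[...,0]>80)&(hsv[...,0]<130)&(hsv[...,1]>25))
cv2.imwrite("pics/bm.png",cv2.resize(m.astype(np.uint8)*255,None,fx=.5,fy=.5))
print("box",rectinfo(m,650,200))
l=ortho(c,im,400,560,-20,200,60,S); hsv=cv2.cvtColor(l,cv2.COLOR_BGR2HSV)
print("lip",rectinfo((hsv[...,0]>100)&(hsv[...,0]<130)&(hsv[...,1]>110)&(hsv[...,2]>60),560,200))
for p in [(330,100)]: pass
print(hsv[::80,440])
E
```

```text
(112.89432525634766, 139.91876220703125, [[406.20001220703125, 381.6000061035156], [545.9000244140625, 372.6000061035156], [538.5999755859375, 260.0], [399.0, 269.0]], array([472.4, 320.8], dtype=float32), 'centroid', array([478.3, 319.7]), 'area-based', 12835.625, np.float64(-178.31746177837744), 3.6913859844207764)
handle (62.82431411743164, 12.438916206359863, [[479.6000061035156, 348.20001220703125], [492.0, 347.29998779296875], [487.29998779296875, 284.70001220703125], [474.8999938964844, 285.6000061035156]], array([483.4, 316.4], dtype=float32), 'centroid', array([483.5, 317.3]), 'area-based', 713.8125, np.float64(-85.68258455052342), 4.29738712310791)
box (134.8640899658203, 128.13327026367188, [[454.20001220703125, 156.5], [582.2000122070312, 151.39999389648438], [576.9000244140625, 16.600000381469727], [448.79998779296875, 21.700000762939453]], array([515.5,  86.6], dtype=float32), 'centroid', array([502.6,  87.1]), 'area-based', 9804.9375, np.float64(-168.4198898021974), 2.2724499702453613)
lip (124.0118637084961, 33.300479888916016, [[455.1000061035156, 150.5], [488.29998779296875, 149.10000610351562], [483.0, 25.200000762939453], [449.70001220703125, 26.600000381469727]], array([469. ,  87.8], dtype=float32), 'centroid', array([469.,  88.]), 'area-based', 3979.6875, np.float64(-87.65958792610385), 2.465759038925171)
[[ 86  28 126]
 [ 19 110 139]
 [ 88  28 126]
 [ 90  27 124]
 [111 157 115]
 [111 126 119]
 [ 19  93 123]
 [ 19  97 134]]
```

View pics/bm.png

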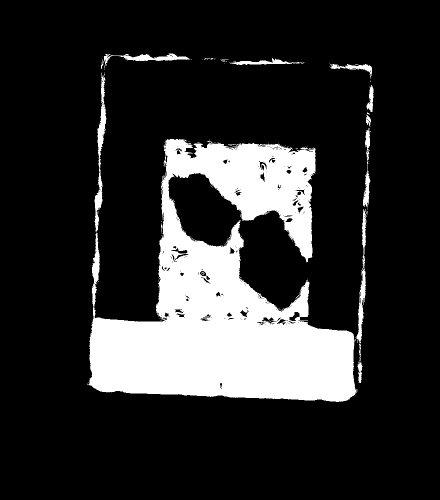

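```bash
cat >> h.py <<'E'
def T(c,yaw):
    co,s=np.cos(yaw),np.sin(yaw)
    M=np.eye(4);M[:2,:2]=[[co,-s],[s,co]];M[:3,3]=c;return M
def tf(M,P): return np.asarray(P,float)@M[:3,:3].T+M[:3,3]
def rect(x0,x1,y0,y1,z): return [(x0,y0,z),(x1,y0,z),(x1,y1,z),(x0,y1,z)]
BOX=T([538,85.0,0],np.radians(-2.4)); COV=T([472.5,321,0],np.radians(-3.7))
E
cat > ov.py <<'E'
from workcell import cams
from h import *
def overlay(src,dst,name="top",box=BOX,cov=COV,crop=(130,140,300,260),f=4.5):
    c=cams.calibration(name); im=cv2.imread(src); u0,v0,u1,v1=crop
    big=cv2.resize(im[v0:v1,u0:u1],None,fx=f,fy=f,interpolation=cv2.INTER_CUBIC)
    def dr(M,P,col):
        q=(proj(c,tf(M,P))-[u0,v0]+.5)*f; cv2.polylines(big,[np.round(q).astype(np.int32)],True,col,1)
    dr(box,rect(-86,86,-71,71,52),(0,255,0)); dr(box,rect(-78,78,-63,63,52),(0,255,255)); dr(box,rect(-86,-52,-63,63,60),(0,0,255)); dr(box,rect(-52,52,-43,43,36),(255,0,255))
    if cov is not None:
        dr(cov,rect(-70,70,-55,55,6),(0,255,0)); dr(cov,rect(6,20,-30,30,40),(0,0,255))
    cv2.imwrite(dst,big)
E
python3 -c "
from ov import *
overlay('pics/top0.png','pics/ov0.png')"
```

```text
(no output)
```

View pics/ov0.png

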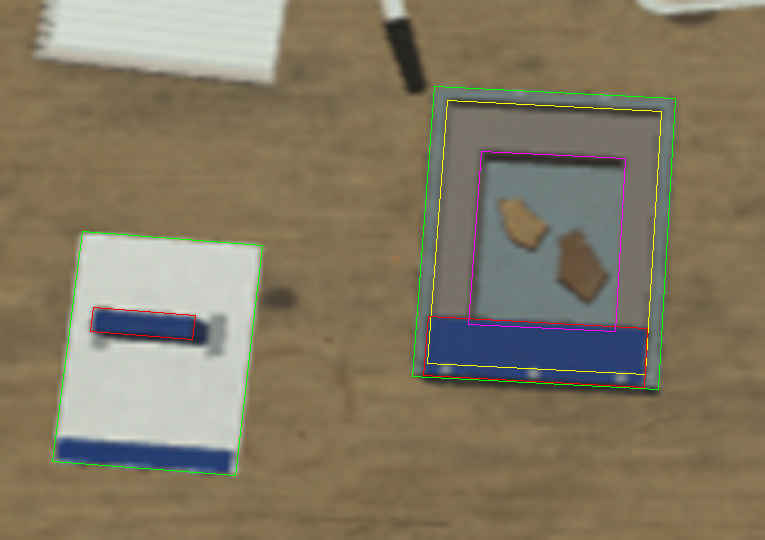

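The model outlines match the picture. The green and yellow box rims line up, and so does the cover outline. The sizes agree with the spec: cover 140x112, lip 33 mm wide, rim at z of about 52, lip at about 57-60. Next I check IK for the whole plan.

```bash
sed -i 's/COV=T(\[472.5,321,0\]/COV=T([472.3,320.3,0]/' h.py; cat >> h.py <<'E'
from scipy.spatial.transform import Rotation as Ro
YB=np.radians(-2.4); YC=np.radians(-3.7); TZ=22.
def tool(ref,yaw,hook,th,sgn=1,grip=(13,0,TZ)):
    """TCP pose with hook edge (underside) at ref-frame point hook, tilt th deg (free edge up)"""
    R=Ro.from_euler('z',yaw)*Ro.from_euler('y',-th,degrees=True)
    H=tf(ref,hook); tcp=H+R.apply([70+grip[0],grip[1],grip[2]])
    R0=Ro.from_matrix(np.array([[0,sgn,0],[sgn,0,0],[0,0,-1]],float).T if False else np.column_stack([[0,sgn,0],[sgn,0,0],[0,0,-1]]))
    return tcp,(R*R0).as_euler('xyz')
E
python3 - <<'E'
from workcell import bot,kinematics
from h import *
for s in (1,-1):
  for nm,(p,o) in {"above":tool(COV,YC,(-70,0,130),0,s),"grasp":tool(COV,YC,(-70,0,0),0,s),"lift":tool(COV,YC,(-70,0,150),0,s),"pre":tool(BOX,YB,(-40,0,140),15,s),"ins":tool(BOX,YB,(-40,0,39),15,s),"slid":tool(BOX,YB,(-71,0,39),15,s),"flat":tool(BOX,YB,(-71,0,36),0,s)}.items():
    q=kinematics.ik(p,o); print(s,nm,np.round(p,1),np.round(o,3),None if q is None else np.round(q,3))
print(bot.read_clock())
E
```

```text
1 above [485.3 319.5 152. ] [-3.142  0.     1.506] [0.507 0.326 1.81  0.    1.006 0.572]
1 grasp [485.3 319.5  22. ] [-3.142  0.     1.506] [0.507 0.521 1.852 0.    0.768 0.572]
1 lift [485.3 319.5 172. ] [-3.142  0.     1.506] [0.507 0.301 1.797 0.    1.044 0.572]
1 pre [572.4  83.6 182.7] [ 2.88  -0.     1.529] [ 0.087  0.153  1.981 -0.049  0.748  0.161]
1 ins [572.4  83.6  81.7] [ 2.88  -0.     1.529] [ 0.087  0.314  2.033 -0.065  0.535  0.181]
1 slid [541.5  84.9  81.7] [ 2.88  -0.     1.529] [ 0.096  0.265  2.101 -0.072  0.516  0.196]
1 flat [550.   84.5  58. ] [3.142 0.    1.529] [ 0.074  0.424  1.907 -0.     0.811  0.116]
-1 above [485.3 319.5 152. ] [ 3.142  0.    -1.635] [ 0.507  0.326  1.81   0.     1.006 -2.57 ]
-1 grasp [485.3 319.5  22. ] [ 3.142  0.    -1.635] [ 0.507  0.521  1.852 -0.     0.768 -2.57 ]
-1 lift [485.3 319.5 172. ] [ 3.142  0.    -1.635] [ 0.507  0.301  1.797  0.     1.044 -2.57 ]
-1 pre [572.4  83.6 182.7] [-2.88   0.    -1.613] None
-1 ins [572.4  83.6  81.7] [-2.88   0.    -1.613] None
-1 slid [541.5  84.9  81.7] [-2.88   0.    -1.613] None
-1 flat [550.   84.5  58. ] [ 3.142  0.    -1.613] None
0.7
```

```bash
python3 - <<'E'
from workcell import bot,hand,cams
from h import *
bot.move_pose(*tool(COV,YC,(-70,0,110),0)); print(bot.read_clock())
p,o=tool(COV,YC,(-70,0,0),0)
print(bot.movel(p,feed=120,contact_N=8)); print(bot.read_eef_pos(),bot.read_wrist_force())
print(hand.set_gripper(0)); print(bot.read_finger_gap(),bot.read_clock(),bot.read_wrist_force())
for n in ["side","top"]:
    im,d=cams.read_camera(n); cv2.imwrite(f"pics/{n}1.png",im[:,:,::-1])
E
```

```text
4.075
False
[486.07566881 319.90340937  22.78918083] [0.12743047 0.13179678 0.92542766]
False
13.363977538200976 5.7917 [0.11206409 0.50229288 3.30940435]
```

View pics/side1.png

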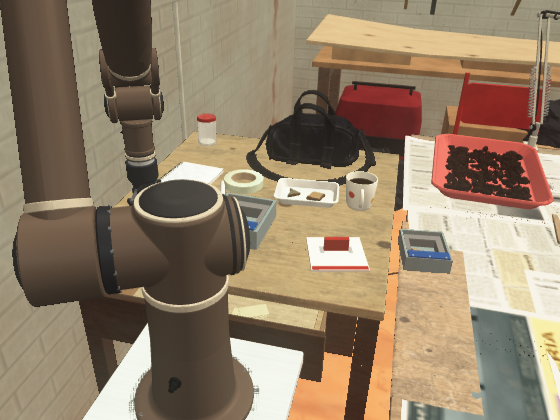

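View pics/top1.png

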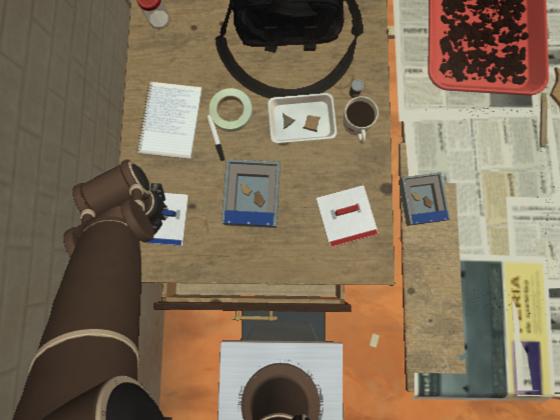

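The top view shows the fingers on the blue handle at about (165,212), and the gap of 13.4 mm fits the 14 mm rib. Next I lift, carry the cover over and tilt it.

```bash
python3 - <<'E'
from workcell import bot,hand,cams
from h import *
bot.movel(tool(COV,YC,(-70,0,130),0)[0],feed=150); print(bot.read_wrist_force(),bot.read_moment(),bot.read_finger_gap())
bot.move_pose(*tool(BOX,YB,(-40,0,130),15)); print(bot.read_clock(),bot.read_eef_pos(),tool(BOX,YB,(-40,0,130),15)[0],bot.read_finger_gap())
for n in ["side","top"]:
    im,d=cams.read_camera(n); cv2.imwrite(f"pics/{n}2.png",im[:,:,::-1]); np.save(f"pics/{n}2d.npy",d)
    if 1:
        for t in ["hook_edge","free_edge"]:
            c=cams.calibration(n)
            r=__import__("workcell").finder.spot_point(n,t); print(n,t,[(np.round([x["position"][0]*560,x["position"][1]*420],1).tolist(),round(x["conf"],2)) for x in r], proj(c,tf(BOX,(-40,0,130))))
E
```

```text
[ 0.16819959 -1.13048683 -2.13250618] [-0.03033121 -0.05161194 -0.04786233] 13.02792059212576
7.9 [572.20691373  84.17448262 172.29212094] [572.44758168  83.55621856 172.73234892] 13.139762197577861
side hook_edge [([234.7, 191.3], 0.71)] [233.57970614 191.27493433]
side free_edge [([252.1, 156.7], 0.83)] [233.57970614 191.27493433]
top hook_edge [([248.7, 206.5], 0.83)] [246.51908167 202.16575507]
top free_edge [([246.5, 144.4], 0.71)] [246.51908167 202.16575507]
```

```bash
python3 - <<'E'
from workcell import cams
from h import *
R=Ro.from_euler('z',YB)*Ro.from_euler('y',-15,degrees=True)
H=tf(BOX,(-40,0,130))
P=np.array([(x,y,z) for z in (0,6) for x,y in [(0,-55),(140,-55),(140,55),(0,55)]],float)
for n,crop in (("side",(180,110,340,250)),("top",(180,120,320,240))):
    c=cams.calibration(n); im=cv2.imread(f"pics/{n}2.png"); u0,v0,u1,v1=crop; f=4
    big=cv2.resize(im[v0:v1,u0:u1],None,fx=f,fy=f,interpolation=cv2.INTER_CUBIC)
    q=((proj(c,H+R.apply(P))-[u0,v0]+.5)*f).round().astype(np.int32)
    cv2.polylines(big,[q[:4]],True,(0,255,0),1);cv2.polylines(big,[q[4:]],True,(0,255,255),1)
    cv2.imwrite(f"pics/ov2{n}.png",big)
E
```

```text
(no output)
```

View pics/ov2side.png

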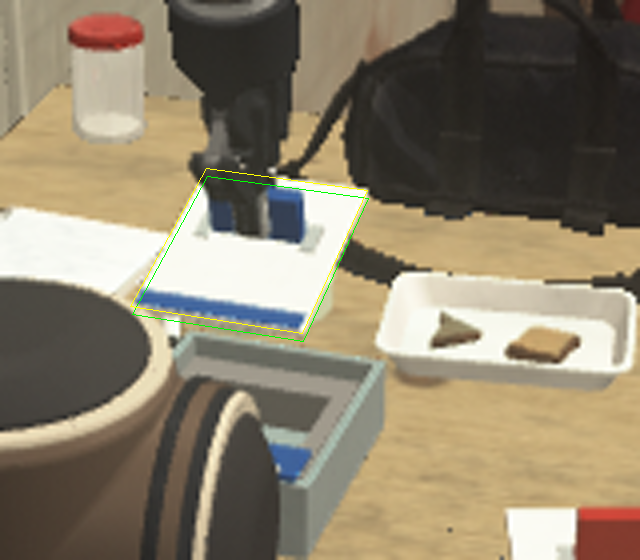

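View pics/ov2top.png

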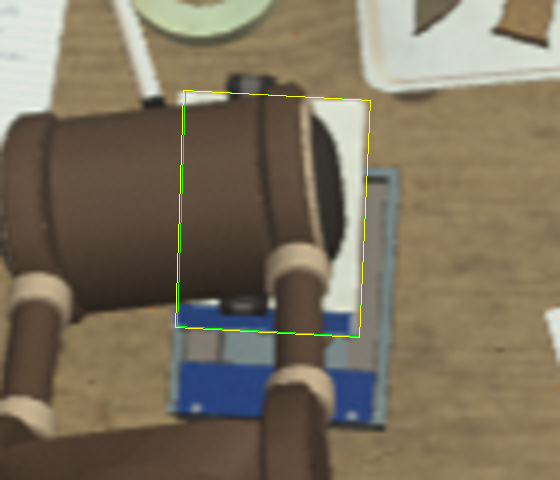

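The side and top overlays agree with the held, tilted cover to about 2 mm. The hook stripe may be slightly higher than modelled, which is safe. Next I lower it and slide it under the lip.

```bash
python3 - <<'E'
from workcell import bot,hand,cams
from h import *
p,o=tool(BOX,YB,(-40,0,60),15); bot.movel(p,o,feed=120)
f0=bot.read_wrist_force()
p,o=tool(BOX,YB,(-40,0,37.5),15); print(bot.movel(p,o,feed=50,contact_N=6))
e=bot.read_eef_pos(); print(e-p,bot.read_wrist_force()-f0,bot.read_clock())
im,d=cams.read_camera("side"); cv2.imwrite("pics/side3.png",im[:,:,::-1])
im,d=cams.read_camera("top"); cv2.imwrite("pics/top3.png",im[:,:,::-1])
E
python3 - <<'E'
import cv2,numpy as np
a=cv2.imread("pics/side3.png")[120:260,180:340];b=cv2.imread("pics/top3.png")[130:250,200:310]
a=cv2.resize(a,(480,420),interpolation=2);b=cv2.resize(b,(320,349),interpolation=2)
o=np.zeros((420,800,3),np.uint8);o[:,:480]=a;o[:349,480:]=b;cv2.imwrite("pics/c3.png",o)
E
```

```text
False
[-0.22000553 -0.01633022 -0.39252864] [-1.50809893  1.09734285 -0.08700988] 9.5333
```

View pics/c3.png

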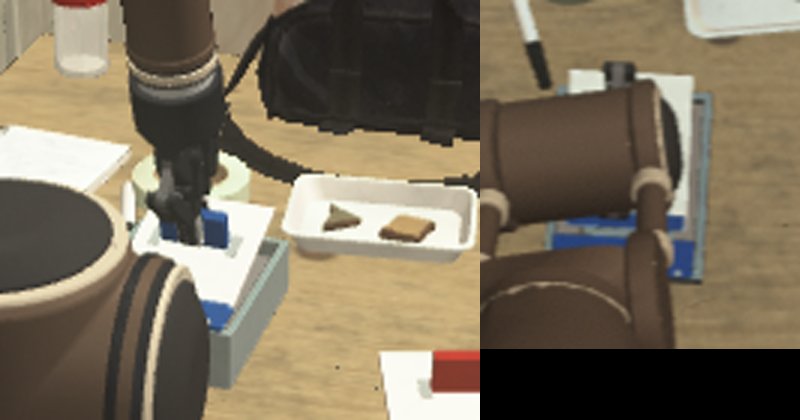

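```bash
python3 - <<'E'
from workcell import bot,hand,cams
from h import *
f0=bot.read_wrist_force()
p,o=tool(BOX,YB,(-40,0,31),15); print(bot.movel(p,o,feed=25,contact_N=4))
e=bot.read_eef_pos(); print("hook z est",31+(e-p)[2],e-p,bot.read_wrist_force()-f0,bot.read_clock())
E
```

```text
True
hook z est 35.63222759079095 [1.04456099 0.07859678 4.63222759] [-1.29030979 -0.09755782  6.55463546] 9.8583
```

The ledge contact came at a modelled hook height of 35.6 mm against a nominal 36, so the model holds. Next I raise it 2 mm and slide under the lip.

```bash
python3 - <<'E'
from workcell import bot,hand,cams
from h import *
p,o=tool(BOX,YB,(-40,0,38),15); bot.movel(p,o,feed=50)
f0=bot.read_wrist_force()
p,o=tool(BOX,YB,(-72,0,38),15); r=bot.movel(p,o,feed=50,contact_N=7)
e=bot.read_eef_pos(); print(r,e-p,bot.read_wrist_force()-f0,bot.read_clock())
for n in("side","top"):
    im,d=cams.read_camera(n); cv2.imwrite(f"pics/{n}4.png",im[:,:,::-1])
a=cv2.imread("pics/side4.png")[120:260,180:340];b=cv2.imread("pics/top4.png")[130:250,200:310]
a=cv2.resize(a,(480,420),interpolation=2);b=cv2.resize(b,(320,349),interpolation=2)
o=np.zeros((420,800,3),np.uint8);o[:,:480]=a;o[:349,480:]=b;cv2.imwrite("pics/c4.png",o)
E
```

```text
False [0.4008298  0.06434126 0.31955941] [ 0.2177047   0.09165286 -0.06923004] 10.9
```

View pics/c4.png

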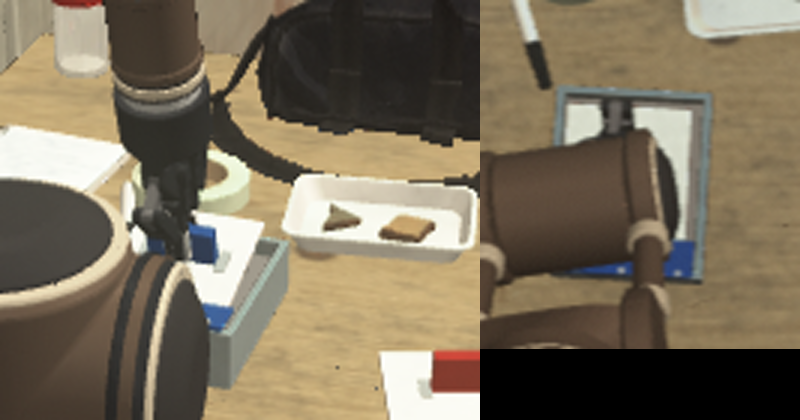

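```bash
python3 - <<'E'
from workcell import cams
from h import *
R=Ro.from_euler('z',YB)*Ro.from_euler('y',-15,degrees=True)
H=tf(BOX,(-72,0,38.3))
P=np.array([(x,y,6) for x,y in [(0,-55),(140,-55),(140,55),(0,55)]],float)
n,crop="top",(210,150,300,240)
c=cams.calibration(n); im=cv2.imread(f"pics/{n}4.png"); u0,v0,u1,v1=crop; f=6.5
big=cv2.resize(im[v0:v1,u0:u1],None,fx=f,fy=f,interpolation=cv2.INTER_CUBIC)
D=lambda q,col:cv2.polylines(big,[((proj(c,q)-[u0,v0]+.5)*f).round().astype(np.int32)],True,col,1)
D(H+R.apply(P),(0,0,255));D(tf(BOX,rect(-78,78,-63,63,52)),(0,255,255))
cv2.imwrite(f"pics/ov4{n}.png",big)
E
```

```text
(no output)
```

View pics/ov4top.png

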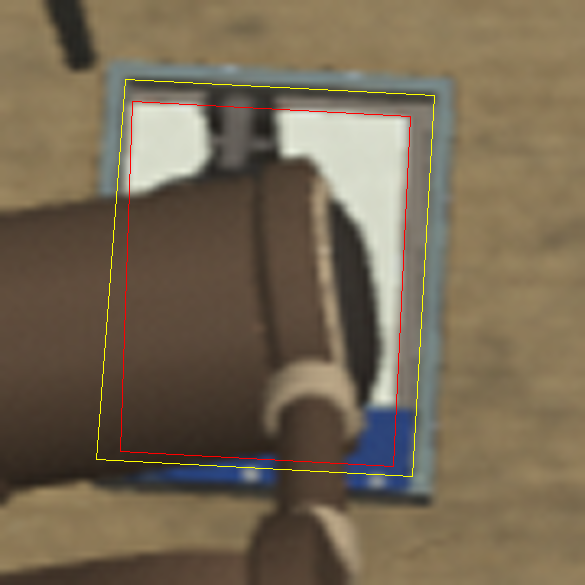

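The seen panel matches the prediction to about 2 mm and sits inside the recess, with the hook edge under the lip at about x = -70. Next I rotate it down about the hook edge.

```bash
python3 - <<'E'
from workcell import bot,hand,cams
from h import *
f0=bot.read_wrist_force()
for th,z in((10,37.6),(5,37.2),(1,36.8)):
    p,o=tool(BOX,YB,(-71,0,z),th); r=bot.movel(p,o,feed=40,contact_N=10)
    print(th,r,bot.read_eef_pos()-p,bot.read_wrist_force()-f0,bot.read_clock())
    if r: break
else:
    p,o=tool(BOX,YB,(-71,0,33),0); r=bot.movel(p,o,feed=25,contact_N=5)
    print(r,bot.read_eef_pos()-p,bot.read_wrist_force()-f0,bot.read_moment(),bot.read_clock())
for n in("side","top"):
    im,d=cams.read_camera(n); cv2.imwrite(f"pics/{n}5.png",im[:,:,::-1])
a=cv2.imread("pics/side5.png")[120:260,180:340];b=cv2.imread("pics/top5.png")[130:250,200:310]
a=cv2.resize(a,(480,420),interpolation=2);b=cv2.resize(b,(320,349),interpolation=2)
o=np.zeros((420,800,3),np.uint8);o[:,:480]=a;o[:349,480:]=b;cv2.imwrite("pics/c5.png",o)
E
```

```text
10 False [ 0.70181101 -0.10145904  0.02268443] [-1.46828624  0.87454229  0.46685396] 11.3583
5 False [-0.20310748 -0.06640424 -0.18225654] [-0.91042609  0.76145773 -0.2813252 ] 11.7083
1 False [-0.25937984 -0.02896422 -0.08855988] [-1.39270244  0.83335871 -0.44710649] 12.0167
True [-0.61740332  0.052572    3.4874456 ] [-0.71823823  0.55694735  6.3652245 ] [ 0.02023703  0.47408153 -0.04281821] 12.225
```

View pics/c5.png

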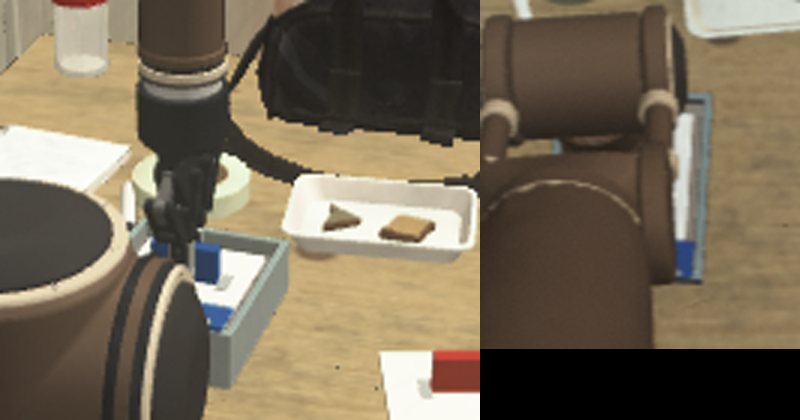

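```bash
python3 - <<'E'
from workcell import bot,hand,cams
from h import *
p,o=tool(BOX,YB,(-71,0,36.2),0); e=bot.read_eef_pos(); p[:2]=e[:2]
r=bot.movel(p,o,feed=20,contact_N=12); print(r,bot.read_eef_pos()-p,bot.read_wrist_force(),bot.read_moment())
hand.set_gripper(45); print(bot.read_finger_gap(),bot.read_wrist_force())
e=bot.read_eef_pos(); bot.movel(e+[0,0,120],feed=150); print(bot.read_clock())
bot.move_pose([400,300,300],[np.pi,0,1.5]); print(bot.read_clock())
for n in("side","top"):
    im,d=cams.read_camera(n); cv2.imwrite(f"pics/{n}6.png",im[:,:,::-1]); np.save(f"pics/{n}6d.npy",d)
E
python3 - <<'E'
from ov import *
from h import *
C=BOX.copy(); C[:3,3]=tf(BOX,(0,0,36))
overlay('pics/top6.png','pics/ov6.png',cov=C,crop=(200,140,310,250),f=5)
E
```

```text
False [0.059151   0.03668867 0.15086917] [ 0.84015625 -0.03199043  1.5099385 ] [ 0.03167126 -0.01586324  0.01524648]
44.93488398198738 [-0.62695025 -1.41681    -0.27931374]
13.9333
15.05
```

View pics/ov6.png

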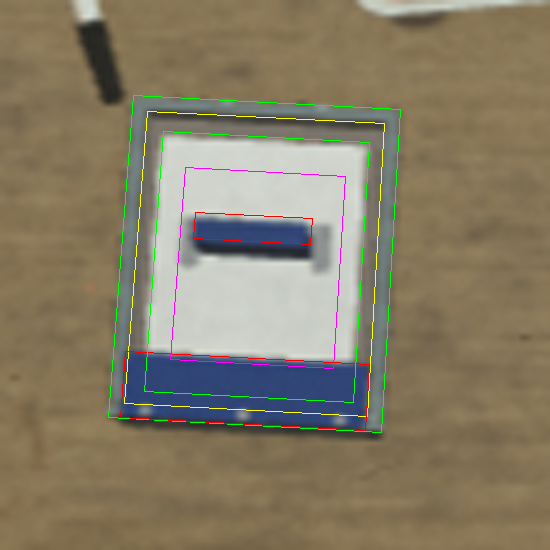

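View pics/side6.png

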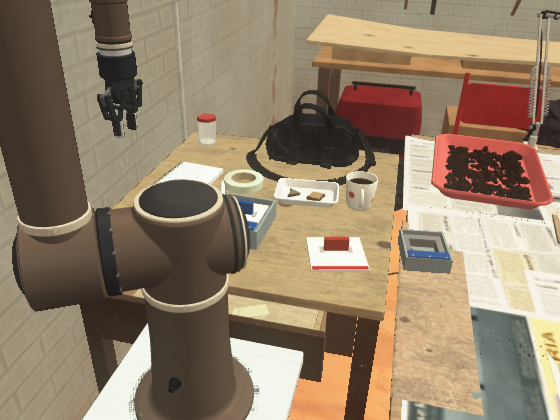

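The cover sits in the recess about 2-3 mm towards the lip from centre, so its hook edge is at about -72 to -73. I'll check from depth that it lies flat.

```bash
python3 - <<'E'
from workcell import cams
from h import *
d=np.load("pics/top6d.npy").astype(float);c=cams.calibration("top");K=np.array(c["camera_matrix"]);V=np.array(c["view"])
v,u=np.mgrid[0:420,0:560];p=np.stack([(u-K[0,2])/K[0,0]*d,-(v-K[1,2])/K[1,1]*d,-d],-1)
w=(p-V[:3,3])@V[:3,:3]; b=(w-BOX[:3,3])@BOX[:3,:3]
for nm,x0,x1,y0,y1 in [("free",50,62,-48,48),("mid-L",-10,40,38,50),("mid-R",-10,40,-50,-42),("near lip",-42,-25,-48,48),("lip",-80,-58,-55,55),("desk",100,140,-60,0),("far rim",80,85,-60,60)]:
    m=(b[...,0]>x0)&(b[...,0]<x1)&(b[...,1]>y0)&(b[...,1]<y1)&(d>0); print(nm,m.sum(),np.round(np.median(b[m][:,2]),1))
E
```

```text
free 155 41.9
mid-L 83 42.4
mid-R 57 41.9
near lip 233 41.8
lip 359 59.7
desk 295 -0.2
far rim 78 51.9
```

```bash
python3 - <<'E'
from workcell import bot
print(bot.read_clock()); bot.job_done(); print(bot.read_clock())
E
```

```text
15.15
the job is handed in; nothing more can be done
the job is handed in; nothing more can be done
```

The finds box is closed with its own cover, and I handed the job in at about 15 s of robot time. I gripped the blue-handled cover, tilted it 15°, slid its striped edge under the lip, lowered the far edge onto the ledge, then let go and moved the arm clear.

**Cover seated:** in the last top picture, depth put the panel's upper side at 41.8–42.4 mm in all four places I checked. The expected height is 36 + 6 = 42 mm. The picture put the hook edge at about x = -72 to -73 mm, within the -78 to -62 mm range.

**Other things:** the red-handled cover and the smaller box look unmoved in the last side picture. I saw no wrist force change above about 7 N whenever I read it.

**Disagreement:** before seating, overlays of the held cover on the pictures were up to about 2–3 mm off. Contact with the ledge came within 0.4 mm of the expected height. No check failed.

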